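Snap the caps onto the two clean shakers

ROBOT

A 6-joint arm with a two-finger parallel gripper is mounted at the origin on a cart in front of the work surface, level with it; the furniture and walls round the work are solid. World frame = base frame: x ahead of the robot, y to its left, z up, the work surface at z = 0. Lengths are in mm, angles in degrees, forces in N, time in s.
With the tool pointing down it reaches from about 250 to 725 mm from the base axis. Payload 4 kg.
Tool frame: the origin (TCP) lies midway between the tips of the shut fingers; the grasp point (between the pads) lies 19 mm behind it (r.hold_point_z is the distance from the TCP to the grasp point, in mm); z points along the fingers, y is the line along which they close (so a half turn about z gives the same grasp; the last joint's range is limited). The gripper opens to 85 mm and grips with 20 to 120 N. Pads are 22 mm wide; open, the fingers measure 114 mm over their backs; the gripper's body (76 mm by 85 mm) begins 54 mm behind the grasp point. The pads swing forward as they close: fully open they stand 13 mm farther back than shut.
Start: joints at [-75.745, 13.785, 0.286, 76.501, 0, 90], TCP at [123.119, -484.604, 210.906] pointing down, gripper open.
Joint ranges: [-155.79, 155.79], [-60.16, 107.12], [-62.33, 73.08], [-114, 123.19], [-81.49, 82.49], [-180, 180]. Speed limits (degrees/s): [159.86, 159.86, 180, 180, 180, 180].

INTERFACE

Orientations are given as [roll, pitch, yaw] about the fixed x, y, z axes, in that order (R = Rz(yaw) Ry(pitch) Rx(roll)).
In Python, from plant import r gives the robot as it stands.
- The arm moves only by the shell command python3 -m crank 'ROWS' [FORCE]. ROWS is JSON, one flat list of numbers, 5 for each row, row after row: the shift along the tool's x, y, z in mm, then the turn about the tool's z in rad, then the closure, from -1 (fully open) to 1 (shut). A call has 1 to 12 rows; each row is the pose to reach, as a shift and turn from the pose commanded when the call began, along the tool's axes at that moment; what a row does not reach only later rows make up. A row lasts 1/10 s, in which the tool goes at most 50 mm and 8.59 degrees, less where a joint would pass 70% of its speed; a pose out of reach is approached as far as the arm can. A call with a gripper value outside its range is refused whole. The fingers move at their own pace and stop on an object; FORCE is the grip in N (left out, the last holds). Time passes only in rows, so rows that repeat a pose let the fingers close. It gives the time, the measured TCP pose, the force, the opening and the grip force at its end, in the units of the state.
- r.sense(): the state, without advancing time (a new reading comes with each control period).
- r.capture(name): name is "scene" or "top"; returns a dict with "frame" (384x512x3 uint8, red, green, blue), "K" (3x3 intrinsics, pixels), "position" and "attitude" of the camera in the world. Camera axes: x right, y down, z forward; pixel columns grow to the right and rows downward; lengths in mm; the calibration is good to about 2 mm. A picture is of the moment at which its call begins. There is no depth.
- r.sign_off(): hands the job in; it is judged then, once.
The state is a dict: "time_s": time; "joint_pos": joint angles; "joint_velocities": joint speeds; "joint_efforts": joint torques, N m; "position": TCP position; "tool_rot": TCP orientation; "contact_force": force on the tool from outside, world axes, zero at the start; "wrist_torque": the same for the moment, N m; "finger_gap": finger opening in mm; "gripper_force": force on a finger pad.
Only numpy, scipy, OpenCV 4.12 (cv2) and the standard library are available. Lean on these libraries where they do the work, as an engineer would, in place of code of your own. Each camera call takes 0.05 s, during which the arm holds its last target. There are 200 camera calls.

TASK

Two washed shakers stand open on the drying mat and their snap caps lie about the worktop. Press the small blue cap onto the small blue-banded shaker until it clicks and sits down on its rubber seal, and then the large orange cap onto the large orange-banded shaker in the same way. After the second click do not let up: finish while still pushing the orange cap firmly down on its seal (about 10 N), with both shakers upright and the garlic, the lemon and the pepper mill left alone.

Things in the scene. Friction and masses are not known exactly. Their poses are not given: they have to be found in the camera images.
- shaker_small: open small shaker, white stoneware with a blue band, 60 mm in diameter, symmetric about z, solid inside, loose; stands upright on the drying mat (mat top at z = 0.006). Origin: centre of its foot, z up. Its shoulder carries a black rubber seal ring, top 76 mm above the foot; a white sifter neck stands above that
- shaker_large: open large shaker, white stoneware with an orange band, 76 mm in diameter, symmetric about z, solid inside, loose; stands upright on the drying mat (mat top at z = 0.006). Origin: centre of its foot, z up. Its shoulder carries a black rubber seal ring, top 76 mm above the foot; a white sifter neck stands above that
- cap_small: small blue plastic snap cap, 40 g, lies open side down on the worktop. Origin: centre of its lower edge, z up. Ribbed round skirt 49 mm in diameter, 29 mm high; inside 26 mm deep, narrowest at a bead 37 mm in inner diameter 2.5 mm above the lower edge. On top a round knob to grip, 30 mm in diameter, 24 mm high (top 53 mm above the origin)
- cap_large: large orange plastic snap cap, 40 g, lies open side down on the worktop. Origin: centre of its lower edge, z up. Ribbed round skirt 63 mm in diameter, 29 mm high; inside 26 mm deep, narrowest at a bead 51 mm in inner diameter 2.5 mm above the lower edge. On top a round knob to grip, 30 mm in diameter, 24 mm high (top 53 mm above the origin)
- seal_small: black rubber seal ring on the small shaker's shoulder, 49 mm wide; origin 6 mm below its top. Gives 1 mm per 4 N, at most 4 mm. A cap pushed down over the neck first stops on the bumps, lower edge 87 mm above the shaker's foot; about 14 N forces it over them at 82 mm (click: they then pull it down) and it meets the seal at 76 mm
- neck_small (a point): centre of the small shaker's neck top, 99 mm above its foot. The neck is 34 mm in diameter, tapering over its last 6 mm to 24 mm at the top, with dark sifter holes. Three sprung round bumps stick out 3.5 mm from its side, centred 84 mm above the foot
- seal_large: black rubber seal ring on the large shaker's shoulder, 63 mm wide; origin 6 mm below its top. Gives 1 mm per 4 N, at most 4 mm. A cap pushed down over the neck first stops on the bumps, lower edge 87 mm above the shaker's foot; about 14 N forces it over them at 82 mm (click: they then pull it down) and it meets the seal at 76 mm
- neck_large (a point): centre of the large shaker's neck top, 99 mm above its foot. The neck is 48 mm in diameter, tapering over its last 6 mm to 38 mm at the top, with dark sifter holes. Three sprung round bumps stick out 3.5 mm from its side, centred 84 mm above the foot
- dish_rack: fixed dish rack with upright plates at the right of the work (y below -0.28), up to 0.26 m high, behind it a bread bin with a mug on top, 0.35 m high: pass above or keep clear; origin at the centre of its underside
- garlic: loose garlic bulb, about 56 mm, a bystander; origin at the centre of its underside
- lemon: loose lemon, 76x56x55 mm, a bystander; origin at the centre of its underside
- mill: loose wooden pepper mill, 58 mm wide, 170 mm tall, a bystander at the back; origin at the centre of its foot
There are look-alikes about, which are no part of the job. What is shaped like the cap_large but purple is not meant. Several things have the shape of the cap_small; the one meant has the colours described above.

How it is judged (in metres and radians):
On the way, in this order (a step that is already met when the one before it is completed fails the run):
1. the blue cap has clicked onto the small shaker and sits on its seal (horizontal distance between cap_small and shaker_small below 0.004 m and z of cap_small in the frame of shaker_small below 0.0785 m and angle between the z axis of cap_small and the z axis of shaker_small, either way round below 0.12 rad), for 0.2 s.
2. then the orange cap has clicked onto the large shaker and sits on its seal (horizontal distance between cap_large and shaker_large below 0.004 m and z of cap_large in the frame of shaker_large below 0.0785 m and angle between the z axis of cap_large and the z axis of shaker_large, either way round below 0.12 rad), for 0.2 s.
At the end, for the whole second after the job is handed in: Both caps sit on their own shakers: within 4 mm and 0.12 rad of the axis, lower edge at most 78.5 mm above the shaker's foot. The robot touches the orange cap and pushes it onto its seal with 4 to 60 N. Both shakers are within 0.1 rad of upright (all of step 1 and all of step 2 and contact force between cap_large and seal_large between 4 and 60 N and contact force between any of the fingers, the arm and cap_large above 3 N and angle between each of shaker_small, shaker_large's own z axis and vertical below 0.1 rad); the arm keeps its last pose, push and grip.
It fails at once if the garlic is shifted by more than 30 mm (distance of garlic from where it was at the start of the episode above 0.03 m).
It fails at once if the lemon is shifted by more than 30 mm (distance of lemon from where it was at the start of the episode above 0.03 m).
It fails at once if the pepper mill is shifted by more than 30 mm (distance of mill from where it was at the start of the episode above 0.03 m).
It fails at once if the small shaker is knocked over (angle between shaker_small's own z axis and vertical above 0.5 rad).
It fails at once if the large shaker is knocked over (angle between shaker_large's own z axis and vertical above 0.5 rad).
It also fails if it takes over 72 s, if anything falls off the work surface, if the arm or the gripper's body presses on something with over 40 N, if the wrist force passes 120 N, or if a joint passes its speed limit or range.

## Working session

There is one attempt and no reset: what is moved stays moved. The work goes in short steps, Python scripts to look and compute and a shell command to move; the robot and the scene stay as the last step left them, time stands still between calls to the robot, and variables do not carry over. Pictures are saved under pics/ and viewed, at most 13 in all, crops included, and the job is handed in when it is done.

```bash
mkdir -p pics; python3 - <<'E'
from plant import r
import cv2,json
for n in ("scene","top"):
    c=r.capture(n); cv2.imwrite(f"pics/{n}0.png",c["frame"][:,:,::-1]); print(n,c["K"],c["position"],c["attitude"])
s=r.sense(); print(s, r.hold_point_z)
E
```

```text
scene [[418.88544744   0.         248.93785054]
 [  0.         418.88544744 185.40685094]
 [  0.           0.           1.        ]] [ -58.95941373 1006.78206368  795.20259942] [-1.21835464e+02  5.12415513e-02 -1.49427434e+02]
top [[365.82633312   0.         260.83634624]
 [  0.         365.82633312 186.84770234]
 [  0.           0.           1.        ]] [ 312.07372509   31.2554469  1376.40959992] [-171.60512306   -1.12468537  -89.96751462]
{'time_s': 0.1, 'joint_pos': array([-7.57467146e+01,  1.38284354e+01,  2.20561184e-01,  7.65013535e+01,
        3.69590857e-04,  9.00007134e+01]), 'joint_velocities': array([ 0.14173365, -0.10525366,  0.12358269, -0.08671369, -0.02219969,
       -0.03582739]), 'joint_efforts': array([ 4.16566290e-04, -3.73139048e+01,  2.53009415e+01,  1.08447333e-02,
        3.03057573e-05, -8.64332691e-06]), 'position': array([ 122.95637258, -484.01705551,  210.09138108]), 'tool_rot': array([-1.79890772e+02, -3.68230158e-04,  1.42525713e+01]), 'contact_force': array([ 0.16699481, -0.59735014, -0.31032799]), 'wrist_torque': array([-0.01443646, -0.0275163 ,  0.02295222]), 'gripper_force': 0.0, 'finger_gap': 85.52960880505427} 18.700000000000003
```

View pics/top0.png

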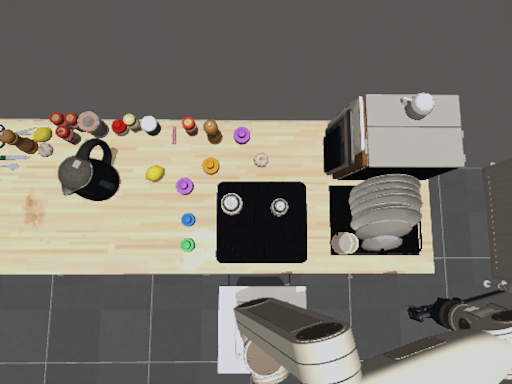

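View pics/scene0.png

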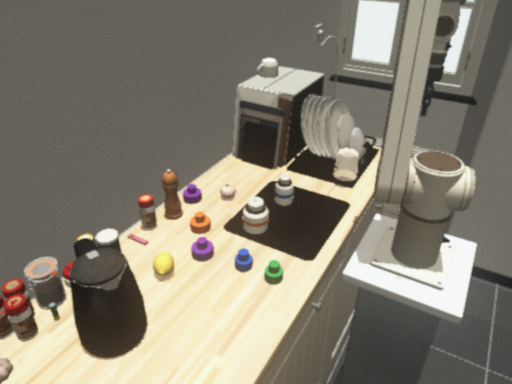

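Top view: blue cap (188,220), orange cap (210,166), large shaker (231,203), small shaker (280,207), garlic (261,160), mill (211,130), lemon (155,173), with purple and green decoys. I'll fit model silhouettes to the segmented blobs.

```bash
cat > vis.py <<'E'
import numpy as np,cv2
from scipy.spatial.transform import Rotation as Ro
from scipy.optimize import least_squares
S={'cap_small':[(24.5,0),(24.5,29),(15,29),(15,53)],'cap_large':[(31.5,0),(31.5,29),(15,29),(15,53)],
'shaker_small':[(30,0),(30,65),(24.5,76),(17,93),(12,99)],'shaker_large':[(38,0),(38,65),(31.5,76),(24,93),(19,99)]}
def proj(c,P):
    q=(P-c['position'])@Ro.from_euler('xyz',c['attitude'],degrees=True).as_matrix()
    p=q@c['K'].T; return p[:,:2]/p[:,2:]
a=np.linspace(0,2*np.pi,48,endpoint=False)
def sil(c,name,p,z0):
    rings=[proj(c,np.c_[p[0]+R*np.cos(a),p[1]+R*np.sin(a),np.full(48,z0+z)]) for R,z in S[name]]
    m=np.zeros((384*8,512*8),np.uint8)
    for u,v in zip(rings,rings[1:]):
        cv2.fillPoly(m,[np.round((cv2.convexHull(np.vstack([u,v]).astype(np.float32))+.5)*8).astype(np.int32)],255)
    return m
def cen(m,s=1):
    M=cv2.moments(m,True); return np.array([M['m10'],M['m01']])/M['m00']
def mask(c,kind,px):
    h=cv2.cvtColor(c['frame'],cv2.COLOR_RGB2HSV)
    if kind=='blue': m=cv2.inRange(h,(100,110,40),(122,255,255))
    elif kind=='orange': m=cv2.inRange(h,(5,190,60),(16,255,255))
    else: m=cv2.inRange(h,(0,0,60),(180,255,255))
    w=np.zeros_like(m); x,y=px; w[y-20:y+20,x-17:x+17]=1; m=m*w
    m=cv2.morphologyEx(m,cv2.MORPH_CLOSE,np.ones((3,3)))
    n,l,st,_=cv2.connectedComponentsWithStats(m)
    k=1+np.argmax(st[1:,4]); o=(l==k).astype(np.uint8)*255
    cs,_=cv2.findContours(o,0,2)
    if kind=='white': cv2.fillPoly(o,[cv2.convexHull(np.vstack(cs))],255)
    else: cv2.drawContours(o,cs,-1,255,-1)
    return o
def fit(c,name,kind,px,z0,p0):
    m=mask(c,kind,px); t=cen(m)
    f=lambda p:cen(sil(c,name,p,z0))/8-.5-t
    s=least_squares(f,p0,diff_step=.02,xtol=1e-4)
    return s.x,(m>0).sum(),(sil(c,name,s.x,z0)>0).sum()/64,m
E
python3 - <<'E'
from vis import *
from plant import r
T=r.capture('top');Sc=r.capture('scene')
for n,k,pt,ps,z,p0 in [('cap_small','blue',(188,220),(243,260),0,(200,280)),('cap_large','orange',(210,166),(200,223),0,(400,220)),
 ('shaker_small','white',(280,207),(285,190),6,(250,-30)),('shaker_large','white',(231,203),(255,215),6,(260,130))]:
    for c,px in((T,pt),(Sc,ps)):
        x,A,B,m=fit(c,n,k,px,z,p0); print(n,x.round(1),A,round(B))
E
```

```text
cap_small [390.1 273.9] 131 160
cap_small [391.5 272.7] 68 365
cap_large [586.1 194.9] 6 247Traceback (most recent call last):
  File "<stdin>", line 7, in <module>
  File "vis.py", line 32, in fit
    m=mask(c,kind,px); t=cen(m)
  File "vis.py", line 26, in mask
    k=1+np.argmax(st[1:,4]); o=(l==k).astype(np.uint8)*255
        ~~~~~~~~~^^^^^^^^^^
    return _wrapfunc(a, 'argmax', axis=axis, out=out, **kwds)
    return bound(*args, **kwds)
ValueError: attempt to get argmax of an empty sequence
```

Thresholds need tuning; print HSV samples and make a zoomed view.

```bash
python3 - <<'E'
from vis import *
from plant import r
T=r.capture('top');Sc=r.capture('scene')
np.savez('f.npz',T=T['frame'],S=Sc['frame'])
t=T['frame'][140:240,170:300,::-1];s=Sc['frame'][170:280,180:310,::-1]
im=np.hstack([cv2.resize(t,(390,300),interpolation=0),cv2.resize(s,(390,330),interpolation=0)[:300]])
cv2.imwrite('pics/z.png',im)
for c,(x,y),d in((T,(210,166),9),(Sc,(200,223),12),(Sc,(243,260),12)):
    h=cv2.cvtColor(c['frame'],cv2.COLOR_RGB2HSV)
    print(*[tuple(map(int,h[y+j,x])) for j in range(-d,d+1,2)])
    print(*[tuple(map(int,h[y,x+j])) for j in range(-d,d+1,2)])
E
```

```text
(18, 138, 213) (20, 191, 214) (20, 202, 213) (20, 187, 213) (21, 173, 214) (19, 184, 179) (20, 189, 197) (20, 181, 215) (19, 197, 154) (16, 63, 201)
(23, 40, 206) (20, 194, 214) (20, 187, 214) (19, 198, 210) (21, 170, 217) (20, 173, 212) (13, 231, 107) (20, 182, 216) (20, 183, 217) (18, 67, 168)
(17, 98, 243) (14, 171, 243) (14, 169, 243) (11, 167, 173) (11, 153, 132) (11, 158, 131) (12, 172, 224) (14, 168, 242) (11, 165, 165) (11, 155, 127) (10, 154, 129) (13, 107, 172) (22, 48, 243)
(21, 66, 241) (13, 140, 221) (13, 169, 242) (14, 172, 242) (13, 172, 236) (12, 173, 215) (12, 172, 224) (13, 169, 236) (14, 169, 243) (13, 166, 242) (12, 173, 205) (14, 103, 185) (22, 50, 244)
(117, 38, 199) (112, 145, 213) (111, 148, 214) (112, 142, 201) (119, 59, 104) (128, 42, 90) (125, 51, 95) (112, 136, 200) (112, 117, 164) (128, 41, 93) (132, 37, 89) (141, 19, 92) (17, 70, 189)
(22, 55, 244) (22, 53, 241) (117, 76, 178) (112, 138, 201) (115, 113, 144) (117, 58, 97) (125, 51, 95) (120, 61, 105) (113, 118, 155) (111, 142, 209) (113, 115, 179) (17, 66, 216) (23, 63, 243)
```

View pics/z.png

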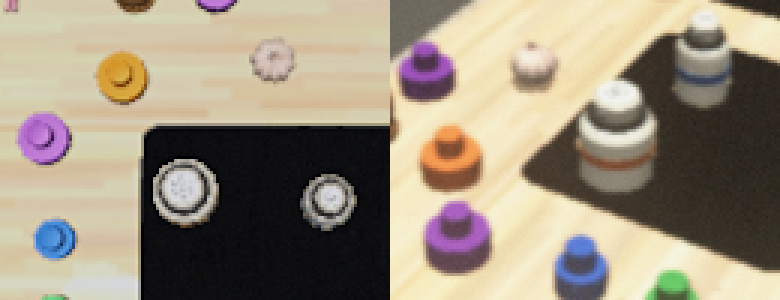

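The zoom shows both caps lying clear (orange cap left-top, blue bottom) and both shakers alone on the black mat, unoccluded in both views. I'm adjusting the thresholds.

```bash
sed -i "s/(100,110,40),(122,255,255)/(95,18,30),(150,255,255)/; s/(5,190,60),(16,255,255)/(5,102,40),(24,255,255)/" vis.py
cat > m.py <<'E'
from vis import *
from plant import r
import sys
T=r.capture('top');Sc=r.capture('scene')
for n,k,pt,ps,z,p0 in [('cap_small','blue',(188,220),(243,260),0,(390,273)),('cap_large','orange',(210,166),(200,223),0,(586,195)),
 ('shaker_small','white',(280,207),(285,190),6,(430,-30)),('shaker_large','white',(231,203),(255,215),6,(440,130))]:
    for c,px in((T,pt),(Sc,ps)):
        x,A,B,m=fit(c,n,k,px,z,p0); print(n,x.round(1),A,round(B))
E
python3 m.py
```

```text
cap_small [390.6 275.2] 154 160
cap_small [395.6 270.2] 302 363
cap_large [594.5 195.8] 232 246
cap_large [597.6 193.3] 358 387
shaker_small [434.7 -60.7] 282 245
shaker_small [451.1 -89.5] 1034 491
shaker_large [445.4 112.4] 414 384
shaker_large [458.1 107.5] 1251 810
```

```bash
cat > n.py <<'E'
import vis; from vis import *
from plant import r
vis.S.update(neck_small=[(17,78),(17,93),(12,99)],neck_large=[(24,78),(24,93),(19,99)])
T=r.capture('top');Sc=r.capture('scene')
for s,pt,ps,p0 in (('small',(280,207),(285,190),(434,-60)),('large',(231,203),(255,215),(445,112))):
  for c,nm,px in((T,'T',pt),(Sc,'S',ps)):
    for th in (90,120,150):
      g=cv2.cvtColor(c['frame'],cv2.COLOR_RGB2GRAY)
      q=proj(c,np.array([[*p0,95.]]))[0].round().astype(int)
      m=(g>th).astype(np.uint8); m=cv2.morphologyEx(m,cv2.MORPH_CLOSE,np.ones((2,2))) if 0 else m
      n,l,st,ce=cv2.connectedComponentsWithStats(m,connectivity=4)
      k=l[q[1],q[0]]
      if k==0: k=l[q[1]-1,q[0]]
      o=(l==k).astype(np.uint8); cs,_=cv2.findContours(o,0,2); cv2.fillPoly(o,[cv2.convexHull(np.vstack(cs))],1)
      t=cen(o)
      x=least_squares(lambda p:cen(sil(c,'neck_'+s,p,6))/8-.5-t,p0,diff_step=.02,xtol=1e-4).x
      out=''
      if nm=='T':
        w=np.zeros_like(m); w[px[1]-17:px[1]+17,px[0]-17:px[0]+17]=1
        mm=m*w;cs,_=cv2.findContours(mm,0,2);cs=[z for z in cs if len(z)>6]
        hh=np.zeros_like(m);cv2.fillPoly(hh,[cv2.convexHull(np.vstack(cs))],1);t2=cen(hh)
        x2=least_squares(lambda p:cen(sil(c,'shaker_'+s,p,6))/8-.5-t2,p0,diff_step=.02,xtol=1e-4).x
        out=f'body {x2.round(1)} {hh.sum()} {round((sil(c,"shaker_"+s,x2,6)>0).sum()/64)}'
      print(s,nm,th,x.round(1),o.sum(),round((sil(c,'neck_'+s,x,6)>0).sum()/64),out)
E
python3 n.py
```

```text
small T 90 [431.5 -57.5] 264 79 body [435.7 -60.8] 264 246
small T 120 [435.7 -60.1] 83 79 body [436.6 -61.5] 226 246
small T 150 [436.6 -60.6] 73 79 body [433.5 -66.1] 131 246
small S 90 [488.1  52.8] 195194 102 
small S 120 [465.4 336.4] 74070 153 
small S 150 [422.8 436.2] 58289 186 
large T 90 [442.4 110.4] 395 154 body [446.9 113.1] 395 384
large T 120 [442.7 110.6] 382 154 body [447.3 113.4] 382 384
large T 150 [447.3 114.5] 141 155 body [449.6 134.9] 698 389
large S 90 [488.2  52.6] 195194 172 
large S 120 [465.4 336.2] 74070 265 
large S 150 [422.8 436. ] 58289 328
```

```bash
python3 -m crank '[0,0,-50,0,-1, 0,0,-100,0,-1, 0,0,-149,0,-1, 0,0,-149,0,-1, 254,-281,-149,0.249,-1, 254,-281,-149,0.249,-1, 254,-281,-149,0.249,-1, 254,-281,-149,0.249,-1, 254,-281,-149,0.249,-1, 254,-281,-149,0.249,-1, 254,-281,-149,0.249,-1, 254,-281,-149,0.249,-1]' 60
```

```text
time_s: 1.7
position: [300.7, -147.0, 360.0]
tool_rot: [-180.0, -0.1, 0.1]
contact_force: [-0.7, -0.2, 0.2]
finger_gap: 85.6
gripper_force: 0.0
```

```bash
python3 -m crank '[90.5,-425,200,0,-1, 90.5,-425,200,0,-1, 90.5,-425,200,0,-1, 90.5,-425,200,0,-1, 90.5,-425,200,0,-1, 90.5,-425,200,0,-1, 90.5,-425,200,0,-1, 90.5,-425,200,0,-1, 90.5,-425,200,0,-1, 90.5,-425,200,0,-1, 90.5,-425,200,0,-1, 90.5,-425,200,0,-1]'; python3 -m crank '[0,0,0,0,-1, 0,0,0,0,-1, 0,0,0,0,-1]'
```

```text
time_s: 2.9
position: [391.2, 34.1, 180.5]
tool_rot: [-177.7, 0.1, 3.1]
contact_force: [0.2, 0.8, 0.7]
finger_gap: 85.4
gripper_force: 0.0
time_s: 3.2
position: [391.1, 34.2, 181.3]
tool_rot: [-177.7, 0.0, 3.1]
contact_force: [-1.0, -0.0, 0.9]
finger_gap: 85.2
gripper_force: 0.0
```

```bash
python3 -c "
from plant import r
print({k:(v.round(1) if hasattr(v,'round') else v) for k,v in r.sense().items()})"; python3 -m crank '[0,-100,0,0,-1, 0,-100,0,0,-1]'; python3 -c "
from plant import r
print(r.sense()['joint_pos'].round(1))"
```

```text
{'time_s': 3.2, 'joint_pos': array([  3.1,   2.6, -17.5,  69.9,   2.3, 179.9]), 'joint_velocities': array([ 0. , -0.2, -0. , -0.1, -0.1,  0. ]), 'joint_efforts': array([  0. , -26.5,  24.4,   0. ,   0.1,   0. ]), 'position': array([391.1,  34.2, 181.3]), 'tool_rot': array([-177.7,    0. ,    3.1]), 'contact_force': array([-1. , -0. ,  0.9]), 'wrist_torque': array([-0. ,  0. ,  0.1]), 'gripper_force': 0.0, 'finger_gap': 85.24498597692974}
time_s: 3.4
position: [391.6, 64.3, 184.8]
tool_rot: [-175.7, 0.0, 5.9]
contact_force: [-0.1, -0.3, -0.7]
finger_gap: 85.4
gripper_force: 0.0
[  5.8   2.9 -16.7  70.4   4.3 179.9]
```

q6 hit its limit; I'll use the half-turned grasp (yaw 180).

```bash
python3 -m crank '[0,0,0,-1.5,-1, 0,0,0,-1.5,-1, 0,0,0,-1.5,-1, 0,0,0,-1.5,-1, 0,0,0,-1.5,-1, 0,0,0,-1.5,-1, 0,0,0,-1.5,-1, 0,0,0,-1.5,-1, 0,0,0,-1.5,-1, 0,0,0,-1.5,-1, 0,0,0,-1.5,-1, 0,0,0,-1.5,-1]'
```

```text
time_s: 4.6
position: [391.5, 63.7, 184.4]
tool_rot: [-179.6, -4.2, 91.6]
contact_force: [0.7, -0.7, -0.1]
finger_gap: 85.4
gripper_force: 0.0
```

The clipped motion left a 4° tilt that row commands can't turn out. At yaw ≈ 90 it lies about the closing axis, which is harmless as long as I keep this yaw throughout. A helper will compute shifts from the true tool attitude.

```bash
cat > go.py <<'E'
# go.py x y z : world target, x,y of the grasp point, z of TCP -> tool shift
import sys,numpy as np
from scipy.spatial.transform import Rotation as Ro
from plant import r
s=r.sense();R=Ro.from_euler('xyz',s['tool_rot'],degrees=True).as_matrix()
p=s['position']
for i in range(1,len(sys.argv)-2,3):
    t=np.array(list(map(float,sys.argv[i:i+3]))); t[:2]+=r.hold_point_z*R[:2,2]
    print((R.T@(t-p)).round(1))
print('pos',p.round(1),'zax',R[:,2].round(3),'grasp',(p-r.hold_point_z*R[:,2]).round(1),s['tool_rot'].round(2),s['contact_force'].round(1))
E
python3 go.py 391 275 130  391 275 30; python3 -c "
from plant import r
print(r.sense()['joint_pos'].round(1))"
```

```text
[208.1   5.7  69.8]
[200.7   6.4 169.5]
pos [391.5  63.7 184.4] zax [-0.009  0.073 -0.997] grasp [391.7  62.3 203.1] [-179.61   -4.2    91.6 ] [ 0.7 -0.7 -0.1]
[  5.8   3.  -16.8  70.4   4.2  94.2]
```

```bash
python3 -m crank '[208,5.7,70,0,-0.3, 208,5.7,70,0,-0.3, 208,5.7,70,0,-0.3, 208,5.7,70,0,-0.3, 208,5.7,70,0,-0.3, 208,5.7,70,0,-0.3, 208,5.7,70,0,-0.3, 208,5.7,70,0,-0.3, 208,5.7,70,0,-0.3]'; python3 go.py 391 275 60  391 275 30; python3 -c "
from plant import r
import cv2
from vis import *
print(r.sense()['joint_pos'].round(1))
T=r.capture('top');S=r.capture('scene')
im=np.hstack([cv2.resize(T['frame'][170:270,130:230],(400,400),interpolation=0),cv2.resize(S['frame'][190:290,195:295],(400,400),interpolation=0)])
cv2.imwrite('pics/a.png',im[:,:,::-1])"
```

```text
time_s: 5.5
position: [390.5, 275.3, 130.1]
tool_rot: [-179.6, -4.2, 91.6]
contact_force: [0.5, -0.3, -0.4]
finger_gap: 55.3
gripper_force: 0.0
[-4.1  0.9 70. ]
[-6.3  1.1 99.9]
pos [390.5 275.3 130.1] zax [-0.009  0.073 -0.997] grasp [390.6 273.9 148.8] [-179.63   -4.22   91.63] [ 0.5 -0.3 -0.4]
[ 32.6  12.8 -13.6  61.7   3.8 121. ]
```

View pics/a.png

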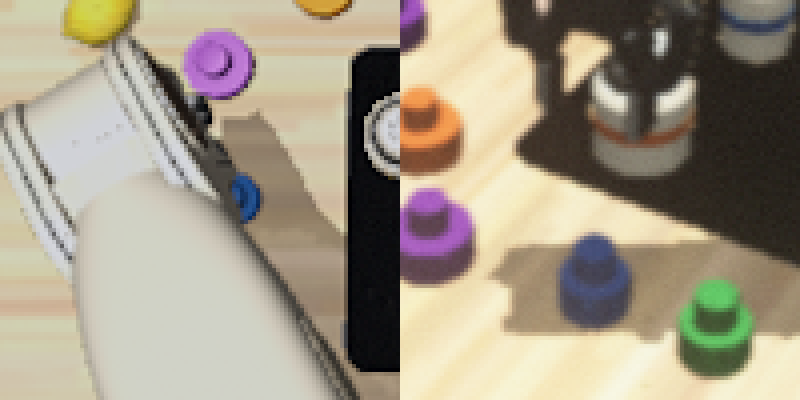

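The scene crop (right) shows the two fingertips at about (231,215) and (255,223) above the blue cap. I'll check that against the projected TCP.

```bash
python3 -c "
from plant import r
from vis import *
S=r.capture('scene');print(proj(S,np.array([[390.5-28,275.3,138],[390.5+28,275.3,138],[391,275,53],[391,275,0]])))"
python3 -m crank '[-4,0.9,50,0,-0.3, -4,0.9,70,0,-0.3, -6.3,1.1,85,0,-0.3, -6.3,1.1,100,0,-0.3, -6.3,1.1,100,0,-0.3, -6.3,1.1,100,0,-0.3]'; python3 go.py 391 275 30
```

```text
[[252.78496669 229.92051327]
 [234.13710791 223.159502  ]
 [243.50604112 251.72057081]
 [243.65546182 266.52019014]]
time_s: 6.25
position: [390.6, 277.1, 29.7]
tool_rot: [-179.6, -4.2, 91.7]
contact_force: [-0.6, 0.7, -0.7]
finger_gap: 55.7
gripper_force: 0.0
[-0.8  0.2 -0.3]
pos [390.6 277.1  29.7] zax [-0.009  0.073 -0.997] grasp [390.7 275.8  48.4] [-179.58   -4.21   91.73] [-0.6  0.7 -0.7]
```

Consistent. Close on the knob.

```bash
python3 -m crank '[0,0,0,0,0,0,0,0,0,0.5,0,0,0,0,1,0,0,0,0,1,0,0,0,0,1,0,0,0,0,1,0,0,0,0,1,0,0,0,0,1]' 60; python3 go.py 391 275 30
```

```text
time_s: 7.05
position: [394.1, 280.3, 33.1]
tool_rot: [179.9, -4.6, 91.8]
contact_force: [0.5, 1.3, 11.5]
finger_gap: -0.3
gripper_force: 6.0
[-3.9 -3.2  2.8]
pos [394.1 280.3  33.1] zax [-0.002  0.079 -0.997] grasp [394.1 278.8  51.7] [179.95  -4.55  91.82] [ 0.5  1.3 11.5]
```

```bash
python3 -c "
from plant import r
from vis import *
S=r.capture('scene')
cv2.imwrite('pics/b.png',cv2.resize(S['frame'][200:300,180:310],(780,600),interpolation=0)[:,:,::-1])"
```

```text
(no output)
```

View pics/b.png

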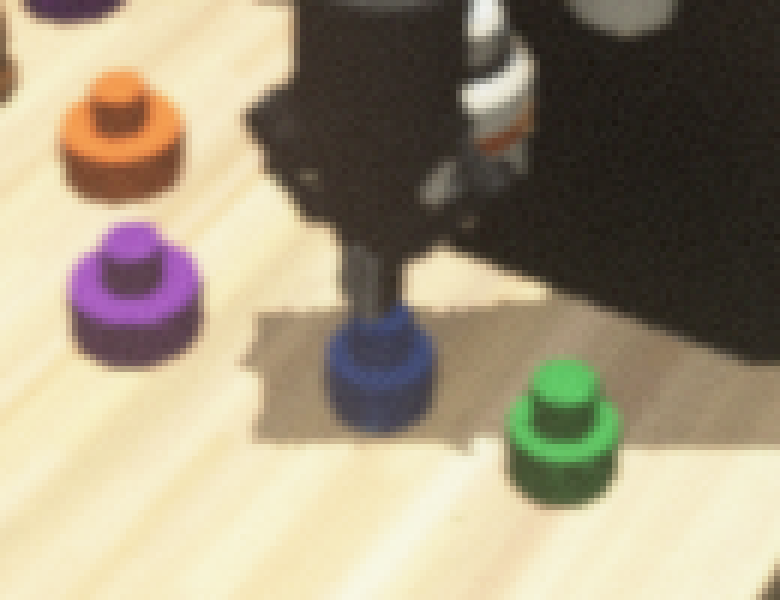

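The fingers shut with their tips resting on the knob's top, at about px (243,253). So the real tips seem to be ~20 mm higher than I took them to be. I'll raise with the fingers shut and measure the tip directly.

```bash
python3 -m crank '[4,0,-50,0,1,4,0,-70,0,1,4,0,-70,0,1,4,0,-70,0,1]'; python3 -c "
from plant import r
from vis import *
S=r.capture('scene');s=r.sense();p=s['position'];print(p,s['tool_rot'],s['contact_force'],s['finger_gap'])
R=Ro.from_euler('xyz',s['tool_rot'],degrees=True).as_matrix()
im=cv2.resize(S['frame'][200:300,180:310],(780,600),interpolation=0)
for d in (0,19):
  q=proj(S,(p-d*R[:,2])[None])[0];print(d,q); 
x,A,B,m=fit(S,'cap_small','blue',(243,262),0,(390,275));print('cap',x,A,B)
cv2.imwrite('pics/c.png',im[:,:,::-1])"
```

```text
time_s: 7.5
position: [391.3, 276.5, 100.2]
tool_rot: [-179.7, -4.3, 91.8]
contact_force: [-0.2, 0.3, 0.0]
finger_gap: 0.1
gripper_force: 0.0
[390.56043765 276.01820218  99.23041123] [-179.57450283   -4.19856043   91.76875691] [ 0.92525408 -0.28391291 -0.1713388 ] -0.15547319042145735
0 [243.31144187 238.46211923]
19 [243.46945933 232.4312995 ]
cap [394.58671853 272.50343485] 299 364.890625
```

View pics/c.png

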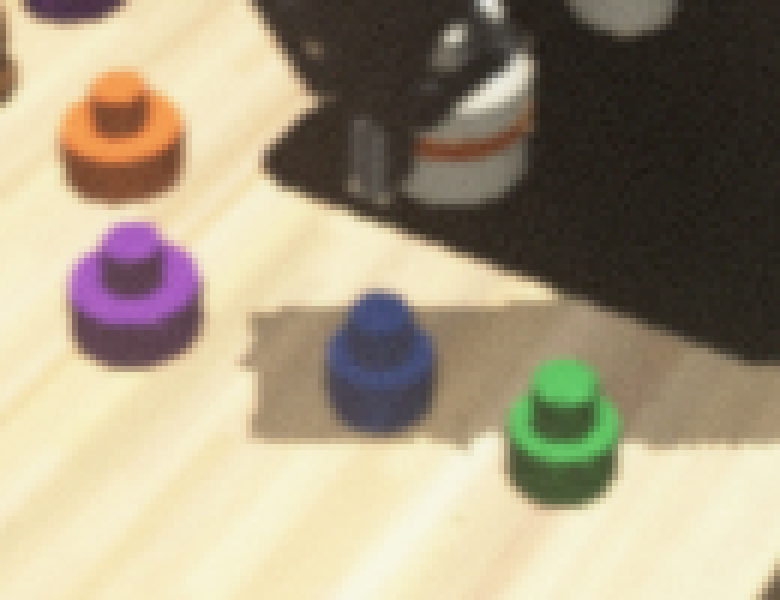

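Tips show at px row ≈234 rather than 238, so the real tips are ~19–20 mm behind the reported TCP. The cap has not moved. I'll descend ~17 mm further than before.

```bash
python3 go.py 391 275 13; python3 -m crank '[0,0,0,0,-0.3,0,0,0,0,-0.3,0,0,0,0,-0.3,0,0,0,0,-0.3]'; python3 go.py 391 275 13
```

```text
[-6.   0.9 86. ]
pos [390.6 276.   99.2] zax [-0.01   0.073 -0.997] grasp [390.7 274.7 117.9] [-179.57   -4.2    91.77] [ 0.9 -0.3 -0.2]
time_s: 7.95
position: [390.6, 276.1, 99.0]
tool_rot: [-179.5, -4.2, 91.8]
contact_force: [-0.0, -0.4, -0.6]
finger_gap: 55.3
gripper_force: 0.0
[-6.   0.9 85.8]
pos [390.6 276.1  99. ] zax [-0.01   0.073 -0.997] grasp [390.8 274.7 117.6] [-179.53   -4.18   91.77] [-0.  -0.4 -0.6]
```

```bash
python3 -m crank '[-5,0.9,50,0,-0.3,-5,0.9,70,0,-0.3,-5,0.9,86,0,-0.3,-5,0.9,86,0,-0.3,-5,0.9,86,0,-0.3,-5,0.9,86,0,0.1,-5,0.9,86,0,0.4,-5,0.9,86,0,0.4,-5,0.9,86,0,0.4,-5,0.9,86,0,0.4,-5,0.9,86,0,0.4]' 60; python3 go.py 391 275 13
```

```text
time_s: 9.05
position: [392.2, 278.3, 14.9]
tool_rot: [-179.7, -4.3, 91.8]
contact_force: [-2.1, -0.4, 5.7]
finger_gap: 27.4
gripper_force: 59.2
[-2.  -1.4  1.7]
pos [392.2 278.3  14.9] zax [-0.007  0.075 -0.997] grasp [392.3 276.9  33.5] [-179.73   -4.3    91.78] [-2.1 -0.4  5.7]
```

```bash
python3 -m crank '[0,0,-2,0,1,0,0,-5,0,1,0,0,-25,0,1,0,0,-60,0,1,0,0,-100,0,1,0,0,-150,0,1,0,0,-150,0,1,0,0,-150,0,1]' 60; python3 -c "
from plant import r
from vis import *
S=r.capture('scene');T=r.capture('top');s=r.sense();p=s['position'];print(p,s['tool_rot'],s['contact_force'],s['finger_gap'])
print(proj(S,p[None]))
im=np.hstack([cv2.resize(S['frame'][160:260,195:295],(400,400),interpolation=2),cv2.resize(T['frame'][170:270,130:230],(400,400),interpolation=2)])
cv2.imwrite('pics/d.png',im[:,:,::-1])"
```

```text
time_s: 9.85
position: [393.5, 267.1, 164.4]
tool_rot: [-179.8, -4.3, 91.8]
contact_force: [-0.6, -0.8, -1.1]
finger_gap: 27.5
gripper_force: 59.2
[391.6442137  266.03577013 161.77013999] [-179.47155458   -4.14116896   91.75926451] [-0.17961131 -0.98276346 -0.88642326] 27.602014161858953
[[244.77840265 217.03616158]]
```

View pics/d.png

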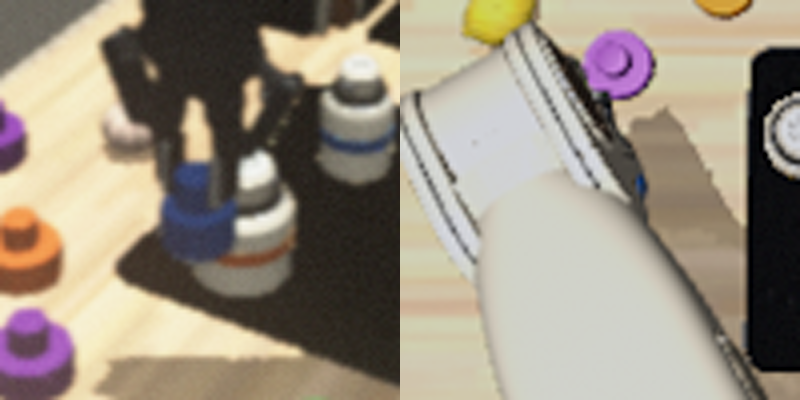

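```bash
python3 -c "
from plant import r
from vis import *
S=r.capture('scene');p=r.sense()['position'];R=Ro.from_euler('xyz',r.sense()['tool_rot'],degrees=True).as_matrix()
q=proj(S,np.array([[390.6,263,147+26]]))[0];print(q,p)
x,A,B,m=fit(S,'cap_small','blue',tuple(q.round().astype(int)),147,(391,263));print(x,A,B)
t=p-20*R[:,2];print('tip',t)
"; python3 go.py 391 275 100
```

```text
[245.71781881 212.98006184] [391.38586534 265.93532806 161.33329589]
[393.46897337 264.63460109] 341 412.734375
tip [391.63205413 264.50783471 181.28076826]
[ 6.   0.3 61.9]
pos [391.4 265.9 161.3] zax [-0.012  0.071 -0.997] grasp [391.6 264.6 180. ] [-179.42   -4.11   91.76] [ 0.  0. -1.]
```

```bash
python3 go.py 436.5 -59.8 165
```

```text
[-324.5   34.6  -27.4]
pos [391.4 265.9 161.3] zax [-0.012  0.071 -0.997] grasp [391.6 264.6 180. ] [-179.42   -4.11   91.76] [ 0.  0. -1.]
```

```bash
python3 -m crank '[-324.5,34.6,-27.4,0,1,-324.5,34.6,-27.4,0,1,-324.5,34.6,-27.4,0,1,-324.5,34.6,-27.4,0,1,-324.5,34.6,-27.4,0,1,-324.5,34.6,-27.4,0,1,-324.5,34.6,-27.4,0,1,-324.5,34.6,-27.4,0,1,-324.5,34.6,-27.4,0,1]'; python3 go.py 436.5 -59.8 145; python3 -c "
from plant import r
from vis import *
S=r.capture('scene');T=r.capture('top');p=r.sense()['position'];print(p)
q=proj(S,np.array([[p[0]-.3,p[1]-2.5,p[2]-15+26]]))[0]
x,A,B,m=fit(S,'cap_small','blue',tuple(q.round().astype(int)),p[2]-14.7,(436,-60));print(x,A,B)
im=np.hstack([cv2.resize(S['frame'][120:220,235:335],(400,400),interpolation=2),cv2.resize(T['frame'][160:260,215:315],(400,400),interpolation=2)])
cv2.imwrite('pics/e.png',im[:,:,::-1])"
```

```text
time_s: 10.9
position: [436.3, -57.9, 164.7]
tool_rot: [-179.4, -4.3, 91.7]
contact_force: [-0.6, 0.4, -0.7]
finger_gap: 27.7
gripper_force: 59.2
[-2.   0.1 19.6]
pos [436.3 -57.9 164.7] zax [-0.013  0.074 -0.997] grasp [436.6 -59.3 183.3] [-179.39   -4.28   91.66] [-0.6  0.4 -0.7]
[436.55148641 -56.77581398 165.24237343]
[440.53168643 -63.50659901] 249 267.359375
```

View pics/e.png

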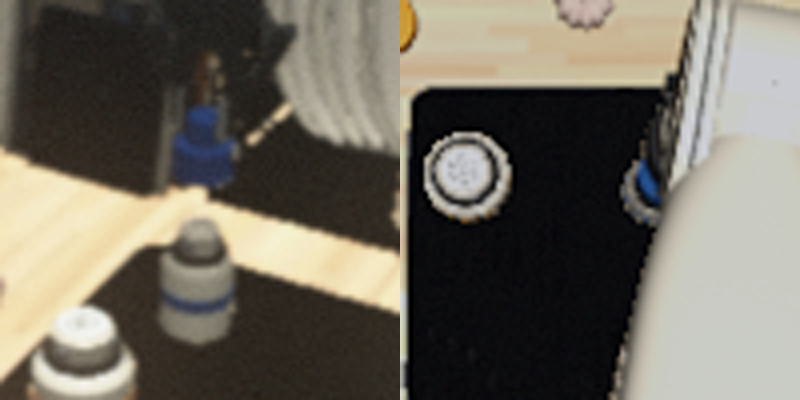

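Scene view: blue cap at crop (203,150) hangs straight above the small shaker's neck at (200,235). The top view shows the cap over the small shaker. I'm descending gently.

```bash
python3 -m crank '[-3,0,20,0,1,-3,0,35,0,1,-4,0,42,0,1,-4,0,46,0,1,-4.5,0,50,0,1,-4.5,0,53,0,1,-4.5,0,53,0,1]'; python3 go.py 436.5 -59.8 100
```

```text
time_s: 11.7
position: [437.1, -58.2, 113.1]
tool_rot: [-179.6, -4.2, 91.8]
contact_force: [-0.1, -0.5, -0.8]
finger_gap: 27.5
gripper_force: 59.2
[-1.2 -0.7 13. ]
pos [437.1 -58.2 113.1] zax [-0.009  0.073 -0.997] grasp [437.3 -59.6 131.7] [-179.6    -4.22   91.79] [-0.1 -0.5 -0.8]
```

```bash
python3 -m crank '[-0.5,-0.5,4,0,1,-0.5,-0.5,7,0,1,-0.5,-0.5,9,0,1,-0.5,-0.5,9,0,1]';python3 -m crank '[-0.2,0,2,0,1,-0.2,0,4,0,1,-0.2,0,4,0,1]'; python3 go.py 436.5 -59.8 95
```

```text
time_s: 12.1
position: [437.1, -57.9, 105.7]
tool_rot: [-179.7, -4.3, 91.8]
contact_force: [-3.6, 2.0, 11.3]
finger_gap: 27.5
gripper_force: 60.4
time_s: 12.4
position: [435.8, -58.2, 99.5]
tool_rot: [-179.5, -4.2, 91.8]
contact_force: [-0.7, 0.5, -2.4]
finger_gap: 27.7
gripper_force: 60.2
[-0.6  0.6  4.5]
pos [435.8 -58.2  99.5] zax [-0.01   0.073 -0.997] grasp [436.  -59.5 118.2] [-179.53   -4.2    91.76] [-0.7  0.5 -2.4]
```

Clicked. Push gently to the seal.

```bash
python3 -m crank '[-0.2,0,2,0,1,-0.3,0,4,0,1,-0.3,0,5,0,1,-0.3,0,5,0,1,-0.3,0,5,0,1]'; python3 go.py 436.5 -59.8 95
```

```text
time_s: 12.9
position: [436.0, -58.7, 95.5]
tool_rot: [-179.6, -4.1, 91.7]
contact_force: [-3.4, -2.1, 5.8]
finger_gap: 27.4
gripper_force: 60.9
[0.2 0.3 0.5]
pos [436.  -58.7  95.5] zax [-0.01   0.072 -0.997] grasp [436.2 -60.1 114.1] [-179.55   -4.13   91.73] [-3.4 -2.1  5.8]
```

```bash
python3 -m crank '[0,0,1,0,1,0,0,1,0,1,0,0,1,0,1,0,0,1,0,0.4,0,0,-1,0,0,0,0,-2,0,-0.3,0,0,-2,0,-0.3,0,0,-2,0,-0.3,-2,0,-40,0,-0.3,-5,0,-80,0,-0.3,-8,0,-110,0,-0.3]'; python3 -c "
from plant import r
print(r.sense()['joint_pos'].round(1))"; python3 go.py 594.5 195.8 205
```

```text
time_s: 14.0
position: [438.3, -74.2, 206.1]
tool_rot: [-179.7, -4.2, 91.8]
contact_force: [0.8, -0.5, -0.0]
finger_gap: 55.4
gripper_force: 0.0
[-12.5   8.7  -6.9  75.7   4.   75.6]
[265.6 164.6  19.7]
pos [438.3 -74.2 206.1] zax [-0.008  0.073 -0.997] grasp [438.4 -75.6 224.7] [-179.68   -4.21   91.79] [ 0.8 -0.5 -0. ]
```

```bash
python3 -m crank '[266,165,20,0,-0.3,266,165,20,0,-0.3,266,165,20,0,-0.3,266,165,20,0,-0.3,266,165,20,0,-0.3,266,165,20,0,-0.3,266,165,20,0,-0.3,266,165,20,0,-0.3,266,165,20,0,-0.3]'; python3 go.py 594.5 197 70 594.5 197 14; python3 -c "
from plant import r
from vis import *
S=r.capture('scene');T=r.capture('top')
im=np.hstack([cv2.resize(S['frame'][150:250,180:310],(520,400),interpolation=2),cv2.resize(T['frame'][120:220,175:245],(280,400),interpolation=2)])
cv2.imwrite('pics/f.png',im[:,:,::-1])"
```

```text
time_s: 14.9
position: [593.7, 197.6, 201.8]
tool_rot: [-179.5, -4.2, 91.8]
contact_force: [0.3, -0.8, 1.1]
finger_gap: 55.5
gripper_force: 0.0
[ -8.8   1.7 131.5]
[-12.9   2.2 187.4]
pos [593.7 197.6 201.8] zax [-0.011  0.072 -0.997] grasp [594.  196.2 220.5] [-179.5    -4.17   91.79] [ 0.3 -0.8  1.1]
```

View pics/f.png

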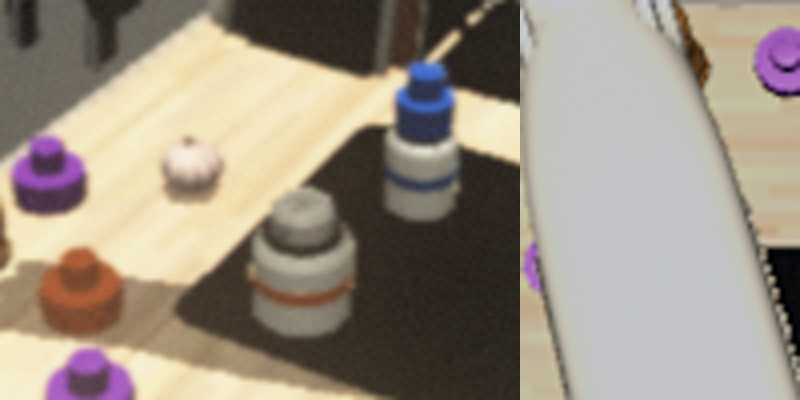

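The scene view shows the blue cap seated on the small shaker (crop (425,100)) and the orange cap at (80,290). I'll check mill clearance before descending.

```bash
python3 -c "
from vis import *
d=np.load('f.npz');T=d['T']
h=cv2.cvtColor(T,cv2.COLOR_RGB2HSV)[115:145,198:226]
m=((h[:,:,2]<165)&(h[:,:,1]>90)).astype(np.uint8)
for r in m: print(''.join('.#'[v] for v in r))
c=dict(K=np.array([[365.826,0,260.836],[0,365.826,186.848],[0,0,1]]),position=np.array([312.07,31.26,1376.4]),attitude=[-171.605,-1.1247,-89.9675])
for z in(0,170):
  for px in((211,125),(211,130),(211,136)):
    f=least_squares(lambda p:proj(c,np.array([[p[0],p[1],z]]))[0]-px,(600,200)).x;print(z,px,f.round())
"
```

```text
............................
............................
............................
............................
............................
..........######............
........#......##...........
.......#........##..........
.......#........##..........
......#..........##.........
......#..........##.........
......#....#.....##.........
......#..........###........
......##........####........
......###......######.......
.......##############.......
.......###############......
........###############.....
.........##############.....
.........###############....
.........###############....
..........##############....
..........##############....
..........##############....
..........##############....
...........############.....
............###########.....
............##########......
..............#######.......
............................
0 (211, 125) [758. 198.]
0 (211, 130) [738. 198.]
0 (211, 136) [714. 198.]
170 (211, 125) [703. 178.]
170 (211, 130) [685. 177.]
170 (211, 136) [664. 177.]
```

Mill at ≈(705,184), edge at x≈676, against a gripper edge of ~640, so there is clearance. Descend and grip.

```bash
python3 -m crank '[-9,1.7,50,0,-0.3,-9,1.7,100,0,-0.3,-9,1.7,131,0,-0.3,-12,2,160,0,-0.3,-12,2.2,178,0,-0.3,-12,2.2,187,0,-0.3,-12,2.2,187,0,-0.3,-12,2.2,187,0,-0.3]'; python3 go.py 594.5 197 14; python3 -m crank '[0,0,0,0,0.1,0,0,0,0,0.4,0,0,0,0,0.4,0,0,0,0,0.4,0,0,0,0,0.4,0,0,0,0,1]'; python3 go.py 594.5 197 14
```

```text
time_s: 15.8
position: [595.9, 199.2, 16.6]
tool_rot: [-179.7, -4.2, 91.7]
contact_force: [-0.6, -0.6, 0.5]
finger_gap: 55.7
gripper_force: 0.0
[-0.9 -1.6  2.5]
pos [595.9 199.2  16.6] zax [-0.007  0.074 -0.997] grasp [596.  197.8  35.2] [-179.7    -4.24   91.73] [-0.6 -0.6  0.5]
time_s: 16.4
position: [596.4, 199.8, 17.2]
tool_rot: [-179.8, -4.3, 91.8]
contact_force: [-0.9, -1.0, 5.3]
finger_gap: 27.5
gripper_force: 59.4
[-1.6 -2.   3.1]
pos [596.4 199.8  17.2] zax [-0.006  0.074 -0.997] grasp [596.5 198.4  35.9] [-179.78   -4.25   91.78] [-0.9 -1.   5.3]
```

```bash
python3 -m crank '[0,0,-5,0,1,0,0,-30,0,1,0,0,-75,0,1,0,0,-120,0,1,0,0,-150,0,1,0,0,-150,0,1]'; python3 go.py 447.4 115.2 165
```

```text
time_s: 17.0
position: [599.9, 189.3, 171.4]
tool_rot: [179.8, -4.4, 91.8]
contact_force: [0.2, 0.5, 0.6]
finger_gap: 28.0
gripper_force: 59.2
[ -68.1 -154.7    0.6]
pos [599.9 189.3 171.4] zax [ 0.002  0.076 -0.997] grasp [599.8 187.8 190.1] [179.77  -4.37  91.8 ] [0.2 0.5 0.6]
```

```bash
python3 -m crank '[-68,-154,1,0,1,-68,-154,1,0,1,-68,-154,1,0,1,-68,-154,1,0,1,-68,-154,1,0,1,-68,-154,1,0,1]'; python3 go.py 447.4 115.2 120;python3 -c "
from plant import r
from vis import *
S=r.capture('scene');T=r.capture('top');p=r.sense()['position'];print(p)
q=proj(S,np.array([[p[0]-.3,p[1]-3.3,p[2]-17+26]]))[0]
x,A,B,m=fit(S,'cap_large','orange',tuple(q.round().astype(int)),p[2]-17,(447,113));print(x,A,B)
im=np.hstack([cv2.resize(S['frame'][140:240,205:305],(400,400),interpolation=2),cv2.resize(T['frame'][160:260,185:285],(400,400),interpolation=2)])
cv2.imwrite('pics/g.png',im[:,:,::-1])"
```

```text
time_s: 17.6
position: [445.1, 116.2, 159.9]
tool_rot: [-179.7, -4.2, 91.8]
contact_force: [1.1, -0.9, -0.5]
finger_gap: 27.4
gripper_force: 59.3
[-2.6  2.4 39.8]
pos [445.1 116.2 159.9] zax [-0.008  0.074 -0.997] grasp [445.3 114.8 178.6] [-179.66   -4.23   91.77] [ 1.1 -0.9 -0.5]
[446.01472324 116.53355563 159.95056957]
[444.26006096 113.83531707] 411 431.96875
```

View pics/g.png

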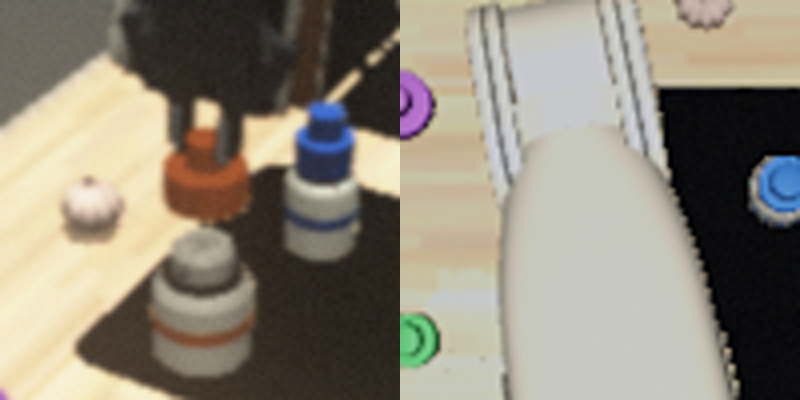

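Scene view: orange cap at crop (206,180), about 1 px right of the large shaker's neck (202,250). I'll add ~2 mm in x and descend.

```bash
python3 -m crank '[-1,2.2,20,0,1,-2,2.2,32,0,1,-3,2.2,38,0,1,-3,2.2,42,0,1,-3,2.2,46,0,1,-3,2.2,46,0,1]'; python3 go.py 447.4 115.2 100
```

```text
time_s: 18.3
position: [446.6, 116.6, 113.5]
tool_rot: [-179.6, -4.2, 91.8]
contact_force: [-1.0, -0.5, -1.8]
finger_gap: 27.2
gripper_force: 59.4
[-1.   0.7 13.5]
pos [446.6 116.6 113.5] zax [-0.01   0.073 -0.997] grasp [446.8 115.2 132.2] [-179.58   -4.21   91.78] [-1.  -0.5 -1.8]
```

```bash
python3 -m crank '[-0.3,0.3,2,0,1,-0.3,0.3,4,0,1,-0.3,0.3,6,0,1,-0.3,0.3,6,0,1]';python3 -m crank '[-0.2,0,2,0,1,-0.3,0,4,0,1,-0.3,0,4,0,1]'; python3 -m crank '[-0.2,0,2,0,1,-0.3,0,3,0,1,-0.3,0,3,0,1]'
```

```text
time_s: 18.7
position: [447.3, 117.2, 109.4]
tool_rot: [-179.7, -4.3, 91.8]
contact_force: [-2.3, 0.4, 9.0]
finger_gap: 27.2
gripper_force: 60.3
time_s: 19.0
position: [447.1, 117.0, 105.4]
tool_rot: [-179.7, -4.3, 91.8]
contact_force: [-1.0, -1.3, 4.9]
finger_gap: 27.5
gripper_force: 59.9
time_s: 19.3
position: [446.3, 116.2, 99.9]
tool_rot: [-179.5, -4.2, 91.8]
contact_force: [1.0, 1.6, -4.7]
finger_gap: 27.4
gripper_force: 59.8
```

```bash
python3 -m crank '[0,0,2,0,1,0,0,4,0,1,0,0,4,0,1,0,0,4,0,1]'; python3 -m crank '[0,0,1.5,0,1,0,0,1.5,0,1,0,0,1.5,0,1]'
```

```text
time_s: 19.7
position: [446.8, 116.5, 97.6]
tool_rot: [-179.6, -4.2, 91.8]
contact_force: [-2.8, -2.1, 5.4]
finger_gap: 27.5
gripper_force: 61.0
time_s: 20.0
position: [446.9, 116.6, 96.6]
tool_rot: [-179.7, -4.2, 91.8]
contact_force: [-3.0, -2.2, 9.1]
finger_gap: 27.3
gripper_force: 61.3
```

```bash
python3 -m crank '[0,0,0.6,0,1,0,0,0.6,0,1,0,0,0.6,0,1,0,0,0.6,0,1]'; python3 -c "
from plant import r
from vis import *
S=r.capture('scene')
cv2.imwrite('pics/h.png',cv2.resize(S['frame'][140:250,190:320],(780,600),interpolation=2)[:,:,::-1])"
```

```text
time_s: 20.4
position: [446.9, 116.7, 96.2]
tool_rot: [-179.7, -4.2, 91.8]
contact_force: [-3.8, -3.3, 11.5]
finger_gap: 27.6
gripper_force: 61.5
```

View pics/h.png

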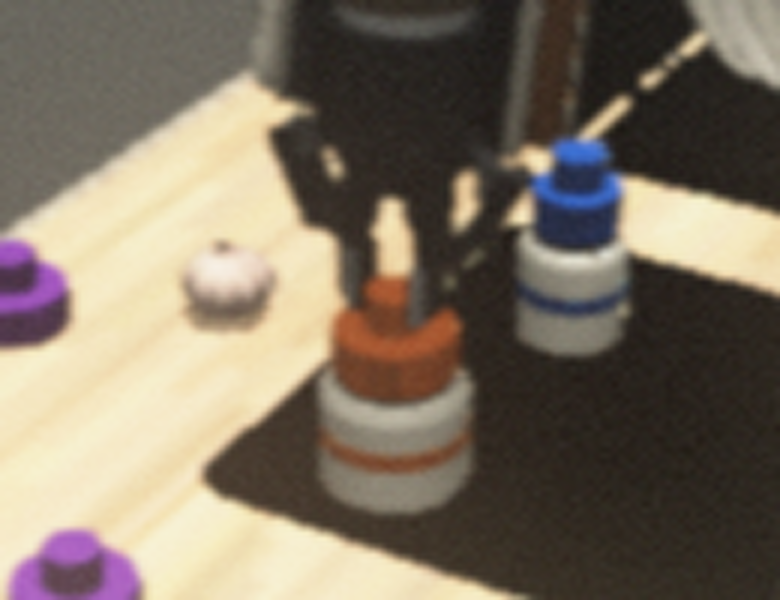

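Both caps are seated: orange at (395,350) under the gripper, blue at (578,195). Both shakers stand upright, and the push is ~11 N.

```bash
python3 -c "
from plant import r
print(r.sign_off())"
```

```text
the job is handed in; nothing more can be done
None
```

Job handed in at about 20 s: both caps clicked and sit on their seals, both shakers look upright, and the gripper is still pushing the orange cap down with about 11 N; the sign-off returned no verdict.

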